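Refit the tube in the violin bench lamp

ROBOT

A 7-joint arm with a two-finger parallel gripper is mounted at the origin on the work surface. World frame = base frame: x ahead of the robot, y to its left, z up, the work surface at z = 0. Lengths are in m, angles in rad, forces in N, time in s.
With the tool pointing down it reaches from about 0.35 to 0.775 m from the base axis. Payload 3.1 kg.
Tool frame: the origin (TCP) lies at the very end of the fingers, on their centre line; the grasp point (between the pads) lies grip_point_offset behind it (grip_point_offset is the distance from the TCP to the grasp point, in m); z points along the fingers, y is the line along which they close (so a half turn about z gives the same grasp; the last joint's range is limited). The gripper opens to 85 mm and grips with 20 to 120 N. Pads are 22 mm wide; open, the fingers measure 114 mm over their backs; the gripper's body (76 mm by 85 mm) begins 54 mm behind the grasp point. The pads swing forward as they close: fully open they stand 13 mm farther back than shut.
Start: joints at [1.143, 0.311, 0.014, 1.512, -0.004, 1.319, -0.027], TCP at [0.207, -0.51, 0.231] pointing down, gripper open.
Joint ranges: [-2.7, 2.7], [-0.3, 1.91], [-1.27, 1.3], [0.12, 2.57], [-1.44, 4.58], [0.2, 2.03], [-3.05, 3.05]. Speed limits (rad/s): [2.79, 2.79, 3.14, 3.14, 3.14, 3.14, 3.14].

INTERFACE

Orientations are given as a unit quaternion [w, x, y, z].
In Python, from workcell import get_state, snapshot, calibration, job_done, grip_point_offset gives the robot as it stands. The module is installed in compiled form; this text tells all that it offers.
- The arm moves only by the tool arm_command, never from a script. Its argument "series" is a list of rows, each a list of 3 entries, a list of its own where there are three numbers: the shift along the tool's x, y, z in m, then the turn, a rotation vector about the tool's x, y, z in degrees, then the closure in counts, from 0 (fully open) to 255 (shut). A call has 1 to 20 rows; each row is the pose to reach, as a shift and turn from the pose commanded when the call began, along the tool's axes at that moment; what a row does not reach only later rows make up. A row lasts 1/12 s, in which the tool goes at most 41.7 mm and 7.16 degrees, less where a joint would pass 70% of its speed; a pose out of reach is approached as far as the arm can. A call with a gripper value outside its range is refused whole. The fingers move at their own pace and stop on an object; "force" is the grip in N (left out, the last holds). Time passes only in rows, so rows that repeat a pose let the fingers close. It gives the time, the measured TCP pose, the force, the opening and the grip force at its end, in the units of the state.
- get_state(): the state, without advancing time (a new reading comes with each control period).
- snapshot(name): name is "side" or "top"; returns the picture (480x640x3 uint8, red, green, blue); there is no depth.
- calibration(name): a dict with "fx", "fy", "cx", "cy" (pixels), "position" and "orientation" of the camera in the world. Camera axes: x right, y up, looking along -z (the intrinsics and any distortion apply to the point x, -y, -z); pixel columns grow to the right and rows downward; lengths in m; the calibration is good to about 2 mm. A picture is of the moment at which its call begins. calibration takes no time and is no camera call.
- job_done(): hands the job in; it is judged then, once.
The state is a dict: "t": time; "qpos": joint angles; "dq": joint speeds; "effort": joint torques, N m; "ee_pos": TCP position; "eef_rot": TCP orientation; "wrist_force": force on the tool from outside, world axes, zero at the start; "ft_torque": the same for the moment, N m; "grip_width": finger opening in m; "grip_force": force on a finger pad.
Only numpy, scipy, OpenCV 4.12 (cv2) and the standard library are available. Lean on these libraries where they do the work, as an engineer would, in place of code of your own. Each camera call takes 0.05 s, during which the arm holds its last target. There are 200 camera calls.

TASK

Refit the light tube in the lamp head that lies open on the bench. Press the tube down sideways into both spring clips, with its plug end towards the lampholder but not yet in it, until it sits on the bottom of both clips; then slide it along in the clips until its plug is fully home in the lampholder, and let go. It is a thin tube in light sheet fittings, so do not force it, and leave everything else on the bench where it is.

Things in the scene. Friction and masses are not known exactly. Their poses are not given: they have to be found in the camera images.
- tube: The light tube: white, 16 mm across, 220 mm between the end faces of its metal caps; one end carries a plug 11 mm across and 10 mm long beyond the cap's shoulder. Origin on its axis, 105 mm from that shoulder, 115 mm from the plain end. x runs along the axis from plug (-x) to plain end (+x). 50 to 100 g. Starts level in a notched wooden rest, axis 40 mm up, bare within 35 mm of its origin.
- lamp: The lamp head, a white tray 334 x 134 mm lying open side up, fixed. Origin under its middle on the bench; x along its length, z up. Floor 18 mm up, sloping side walls to 44 mm, 52 mm from the middle line at the floor and 67 mm at the rim. The tube goes along x with its plug to -x. In the clips its axis is 44 mm above the bench, on the middle line. The wooden rest is not listed.
- clip_near (a point): Seat centre of the clip at the lampholder end (65 mm to -x of the lamp's middle): where the tube's axis lies when seated. Axes as the lamp's. Clip: 12 mm wide along x, saddle 8 mm below this point, two sprung jaws; lips 9 mm apart 6 mm above it, flaring to a 21 mm mouth 15 mm above it. Snapping the tube past the lips takes about 8 to 11 N a clip; a saddle does not yield.
- clip_far (a point): Seat centre of the other clip, alike, 65 mm to +x of the lamp's middle; between the clips the tube is free for the fingers. Pressed at its middle, the tube enters one clip first and its other end rides up. With its origin 15 to 30 mm to +x of the lamp's middle the plug clears the lampholder. A seated tube slides along x with 4 to 8 N of drag, which holds it against the contact.
- tube_near (a point): Point on the tube's axis 80 mm from its origin towards the plug (-x); axes as the tube's.
- tube_far (a point): Point on the tube's axis 60 mm from its origin towards the plain end (+x); axes as the tube's.
- bracket: Slotted strip on the tray floor, 76 mm along x; origin 120 mm to -x of the lamp's middle. Carries the lampholder: white block 32 mm wide, 42 mm tall, 15 mm hole facing +x in line with the clips, screwed anywhere along the slot: mouth 98 to 118 mm to -x of the lamp's middle, not measured. 4 mm inside, a sprung contact (1 to 4 N) meets the plug; 6 mm on, the tube's shoulder butts on the mouth: home.
- spool_a: Bystander: wooden spool clamp on the middle line, between the task's things, 30 mm across, 74 mm tall; origin under its middle.
- spool_b: Bystander: wooden spool clamp standing at the back of the bench, 30 mm across, 74 mm tall; origin under its middle.
- plane: Bystander: small brass thumb plane, 70 x 26 x 33 mm, on the bench's middle line; origin under its middle.
- chisel: Bystander: chisel with a wooden handle, 210 mm long, 24 mm thick, lying along the bench's middle line; origin under it.
- varnish: Bystander: closed jar, 54 mm across, 62 mm tall, at the back; origin under its middle.
- rosin: Bystander: rosin cake on its wooden block, 50 x 32 x 28 mm, at the back; origin under its middle.

How it is judged:
By the outcome, as a careful person would: the job done as asked, in the order asked, and still so for the second after the job is handed in, with the robot touching nothing.
It also fails if it takes over 61 s, if anything falls off the work surface, if the arm or the gripper's body presses on something with over 40 N, if the wrist force passes 120 N, or if a joint passes its speed limit or range.

## Working session

There is one attempt and no reset: what is moved stays moved. The work goes in short steps, Python scripts to look and compute and a tool call to move; the robot and the scene stay as the last step left them, time stands still between calls to the robot, and variables do not carry over. Pictures are saved under pics/ and viewed, at most 10 in all, crops included, and the job is handed in when it is done.

Besides the shell and the picture viewer there is one more tool, called after "Call:" by a JSON object that holds its "op" and its "data", one argument or row to a line. arm_command: Moves the arm, as the interface text tells. Its arguments: {"type":"object","properties":{"series":{"type":"array"},"force":{"type":"number"}},"required":["series"]}

```bash
mkdir -p pics
python3 - <<'E'
from workcell import *
import cv2
for n in("side","top"):
    cv2.imwrite(f"pics/{n}0.png",snapshot(n)[:,:,::-1]); print(n,calibration(n))
print(get_state(),grip_point_offset)
E
```

```text
side {'fx': 500.9857698338858, 'fy': 500.9857698338858, 'cx': 304.78482881003544, 'cy': 241.414582544013, 'position': array([ 0.42392439, -0.60037014,  0.70249933]), 'orientation': array([ 0.91796657,  0.36715696, -0.0550273 , -0.13966081])}
top {'fx': 456.3793793339785, 'fy': 456.3793793339785, 'cx': 313.78893771154316, 'cy': 245.9061927390595, 'position': array([ 0.5125063 , -0.0147445 ,  0.95193718]), 'orientation': array([-0.70356211, -0.02792823,  0.03604847,  0.70916914])}
{'t': 0.1, 'qpos': array([ 1.14328559,  0.31167455,  0.01398353,  1.51287873, -0.00440067,
        1.31919341, -0.02722808]), 'dq': array([-1.23261642e-03, -4.63075481e-04,  8.22178265e-04, -4.23527544e-03,
       -8.88690340e-05, -2.93997902e-04, -4.64560633e-06]), 'effort': array([ 1.06249103e-03, -3.80853975e+01,  1.46733541e-01, -2.31238067e+01,
        1.22248504e-02,  8.14259634e-03,  2.58559616e-06]), 'ee_pos': array([ 0.20674654, -0.50896841,  0.23032109]), 'eef_rot': array([-1.03285332e-03,  9.81445335e-01,  1.91739214e-01, -2.45581987e-04]), 'wrist_force': array([ 0.396777  , -0.33463276, -0.70447925]), 'ft_torque': array([0.05571466, 0.01103509, 0.04062112]), 'grip_force': 0.0, 'grip_width': 0.08543589394686703} 0.0187
```

View pics/side0.png

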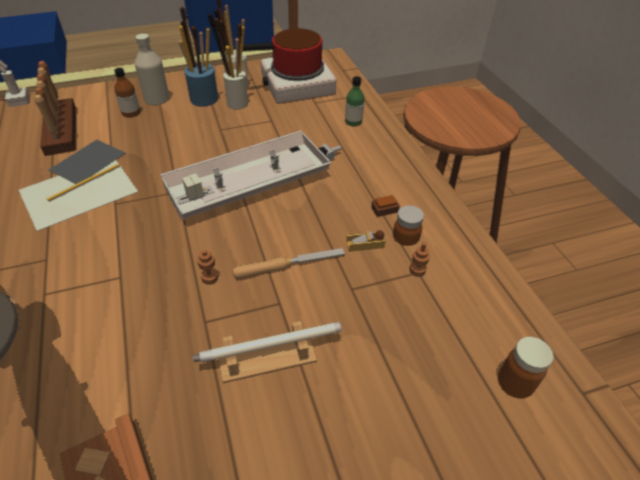

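View pics/top0.png

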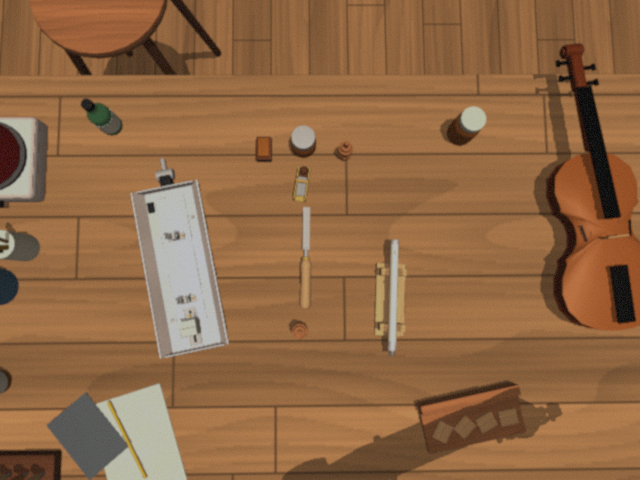

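The side view shows the tube from its plug (197,357) to its plain end (338,328), with the lamp above it. In the top view the plug is at (392,353), the plain end at (394,241), and the lamp at about (180,268) with the lampholder at (190,327). Next I'll make enlarged crops.

```bash
cat > h.py <<'E'
import numpy as np, cv2
from scipy.spatial.transform import Rotation as R
from workcell import *
def cam(n):
    c=calibration(n); q=c["orientation"]; return c,R.from_quat([q[1],q[2],q[3],q[0]]).as_matrix()
def ray(n,u,v):
    c,M=cam(n); d=M@np.array([(u-c["cx"])/c["fx"],-(v-c["cy"])/c["fy"],-1.]); return np.array(c["position"]),d/np.linalg.norm(d)
def atz(n,p,z):
    o,d=ray(n,*p); return o+d*(z-o[2])/d[2]
def tri(ps,pt):
    A=np.zeros((3,3));b=np.zeros(3)
    rs=[ray("side",*ps),ray("top",*pt)]
    for o,d in rs:
        P=np.eye(3)-np.outer(d,d);A+=P;b+=P@o
    x=np.linalg.solve(A,b); return x,[round(float(np.linalg.norm(np.cross(x-o,d)))*1e3,1) for o,d in rs]
def proj(n,X):
    c,M=cam(n); p=M.T@(np.array(X)-c["position"]); return np.array([c["cx"]+c["fx"]*p[0]/-p[2],c["cy"]-c["fy"]*p[1]/-p[2]])
def crop(im,x0,y0,x1,y1,s):
    o=cv2.resize(im[y0:y1,x0:x1,::-1],None,fx=s,fy=s,interpolation=cv2.INTER_CUBIC)
    for x in range((x0//10+1)*10,x1,10):
        cv2.line(o,((x-x0)*s,0),((x-x0)*s,4 if x%50 else 12),(0,0,255),1)
        if x%20==0: cv2.putText(o,str(x),((x-x0)*s-10,22),0,.35,(0,0,255),1)
    for y in range((y0//10+1)*10,y1,10):
        cv2.line(o,(0,(y-y0)*s),(4 if y%50 else 12,(y-y0)*s),(0,0,255),1)
        if y%20==0: cv2.putText(o,str(y),(6,(y-y0)*s+4),0,.35,(0,0,255),1)
    return o
E
python3 - <<'E'
from h import *
s=cv2.imread("pics/side0.png")[:,:,::-1];t=cv2.imread("pics/top0.png")[:,:,::-1]
a=crop(s,155,130,345,215,4);cv2.imwrite("pics/lampside.png",a)
b=crop(t,125,175,235,365,3);c=crop(t,365,230,420,365,4)
o=np.zeros((580,560,3),np.uint8);o[:b.shape[0],:b.shape[1]]=b;o[:c.shape[0],335:335+c.shape[1]]=c
cv2.imwrite("pics/tops.png",o)
cv2.imwrite("pics/tubeside.png",crop(s,185,315,350,385,4))
E
```

```text
(no output)
```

View pics/lampside.png

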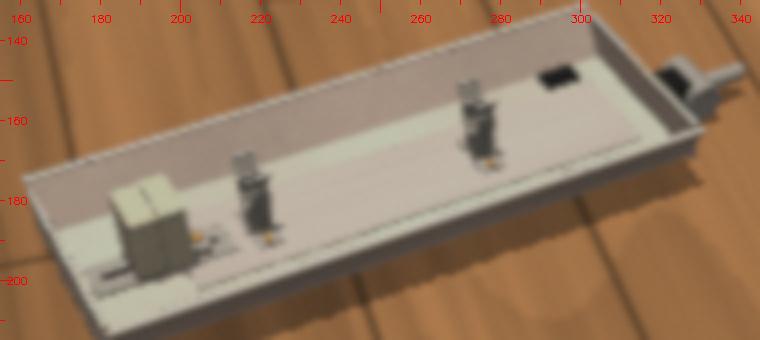

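View pics/tops.png

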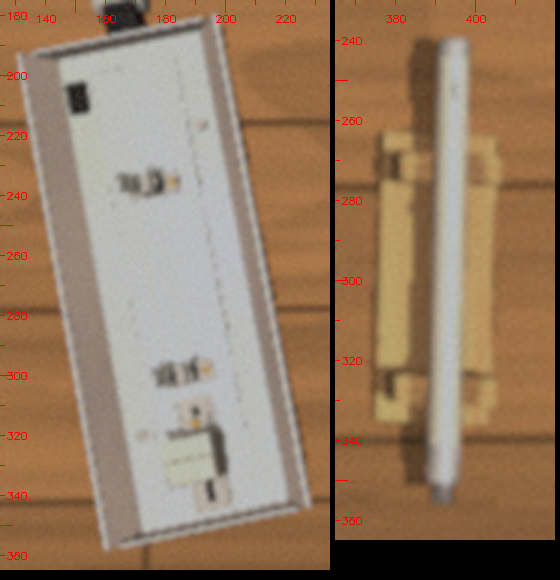

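View pics/tubeside.png

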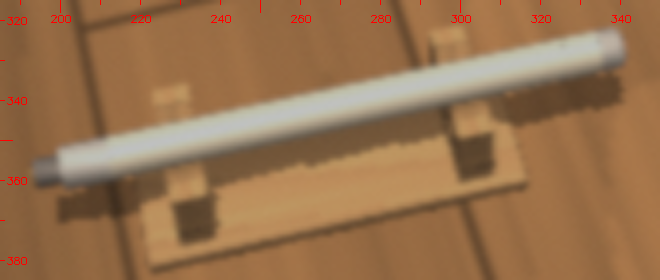

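Lamp rim corners read clearly in both views: side (160.5,174.5), (301.2,131.5), (330.7,162.7), (181.2,214.2); top (160.3,357.7), (131,193.3), (196,180), (228.3,344.3). The tube ends are at side (193.5,357.2) and (339,326.5), top (391.5,355.7) and (394.5,240).

Run:
```python
from h import *
np.set_printoptions(precision=4,suppress=True)
L=[((160.5,174.5),(160.3,357.7)),((301.2,131.5),(131,193.3)),((330.7,162.7),(196,180)),((181.2,214.2),(228.3,344.3))]
P=[]
for a,b in L:
    x,r=tri(a,b);P.append(x);print("rim",x,r,[atz("top",b,.044)[:2],atz("side",a,.044)[:2]])
P=np.array(P)
for n,i in(("tri",P),("top",np.array([atz("top",b,.044) for a,b in L])),("side",np.array([atz("side",a,.044) for a,b in L]))):
    ax=i[1]+i[2]-i[0]-i[3]; print(n,"c",i.mean(0),"yaw",np.degrees(np.arctan2(ax[1],ax[0])),"len",np.linalg.norm(ax)/2,"w",np.linalg.norm(i[0]+i[1]-i[2]-i[3])/2)
for n,a,b in(("tip",(193.5,357.2),(391.5,355.7)),("sh",(200,356),(391.8,351.2)),("plain",(339,326.5),(394.5,240)),("nearmouth",(217.3,173),(185.7,299)),("farmouth",(273.5,154.5),(174.3,236))):
    x,r=tri(a,b);print(n,x,r,atz("top",b,.04),atz("side",a,.04),atz("top",b,.059),atz("side",a,.059))
```

```text
rim [0.3787 0.2762 0.0406] [0.6, 0.6] [array([0.3785, 0.2752]), array([0.3795, 0.2715])]
rim [0.7064 0.3436 0.0367] [1.1, 1.1] [array([0.7038, 0.341 ]), array([0.7045, 0.3333])]
rim [0.7331 0.2128 0.0363] [1.0, 1.0] [array([0.7302, 0.2111]), array([0.7306, 0.2034])]
rim [0.4033 0.1441 0.0385] [1.0, 1.0] [array([0.4029, 0.1433]), array([0.4045, 0.1377])]
tri c [0.5554 0.2442 0.038 ] yaw 11.7011798595307 len 0.33575993072435495 w 0.13393283479511278
top c [0.5539 0.2426 0.044 ] yaw 11.570813993719709 len 0.3330208615739877 w 0.13333524628247007
side c [0.5548 0.2365 0.044 ] yaw 11.075496830342278 len 0.3316869530009434 w 0.13429725103240905
tip [ 0.3787 -0.1767  0.0403] [1.4, 1.4] [ 0.3772 -0.1766  0.04  ] [ 0.3801 -0.1767  0.04  ] [ 0.38   -0.1733  0.059 ] [ 0.3813 -0.1889  0.059 ]
sh [ 0.3879 -0.1775  0.0404] [1.9, 1.9] [ 0.3859 -0.1774  0.04  ] [ 0.3897 -0.1776  0.04  ] [ 0.3886 -0.174   0.059 ] [ 0.3907 -0.1897  0.059 ]
plain [ 0.6067 -0.1887  0.0377] [0.6, 0.6] [ 0.606  -0.1881  0.04  ] [ 0.6067 -0.1902  0.04  ] [ 0.604  -0.1845  0.059 ] [ 0.6014 -0.202   0.059 ]
nearmouth [0.4919 0.2243 0.0571] [0.1, 0.1] [0.4916 0.2289 0.04  ] [0.4937 0.2462 0.04  ] [0.492  0.2238 0.059 ] [0.4917 0.2219 0.059 ]
farmouth [0.616  0.248  0.0592] [1.0, 1.0] [0.6172 0.2538 0.04  ] [0.6227 0.2731 0.04  ] [0.6151 0.2482 0.059 ] [0.617  0.2481 0.059 ]
```

Run:
```python
from h import *
np.set_printoptions(precision=4,suppress=True)
c=np.array([.554,.2426]);yaw=np.radians(11.5)
Rz=np.array([[np.cos(yaw),-np.sin(yaw)],[np.sin(yaw),np.cos(yaw)]])
W=lambda x,y,z:[*(c+Rz@[x,y]),z]
ims={n:cv2.imread(f"pics/{n}0.png") for n in("side","top")}
S=9
def tile(n,x0,y0,w,h):
    o=cv2.resize(ims[n][y0:y0+h,x0:x0+w],None,fx=S,fy=S,interpolation=cv2.INTER_CUBIC); o=cv2.convertScaleAbs(o,alpha=1.15)
    q=lambda X:tuple(int(v) for v in ((proj(n,X)-[x0,y0]+.5)*S))
    for k in(-.065,.065):
        for s in(-1,1):
            cv2.line(o,q(W(k-.006,s*.0105,.059)),q(W(k+.006,s*.0105,.059)),(0,0,255),1)
            cv2.line(o,q(W(k-.006,s*.0045,.050)),q(W(k+.006,s*.0045,.050)),(0,200,0),1)
        cv2.line(o,q(W(k-.006,0,.036)),q(W(k+.006,0,.036)),(255,0,0),1)
    for z in (.06,.042): 
        for s in(-1,1): cv2.circle(o,q(W(-.105,s*.016,z)),2,(255,0,255),-1)
    for x in range(x0,x0+w,5): cv2.line(o,((x-x0)*S,0),((x-x0)*S,8 if x%10==0 else 3),(0,0,255),1)
    for y in range(y0,y0+h,5): cv2.line(o,(0,(y-y0)*S),(8 if y%10==0 else 3,(y-y0)*S),(0,0,255),1)
    return o
a=np.hstack([tile("top",168,290,44,40),tile("side",182,165,44,40)]);b=np.hstack([tile("top",155,222,44,26),tile("side",255,148,44,26)])
cv2.imwrite("pics/ov.png",np.vstack([a,b]));print(np.vstack([a,b]).shape)
for p in((180.3,320),(195.3,318.3)):
    X=atz("top",p,.06)[:2]; print("mouth edge in lamp",Rz.T@(X-c))
```

```text
(594, 792, 3)
mouth edge in lamp [-0.1019  0.0112]
mouth edge in lamp [-0.1047 -0.0176]
```

View pics/ov.png

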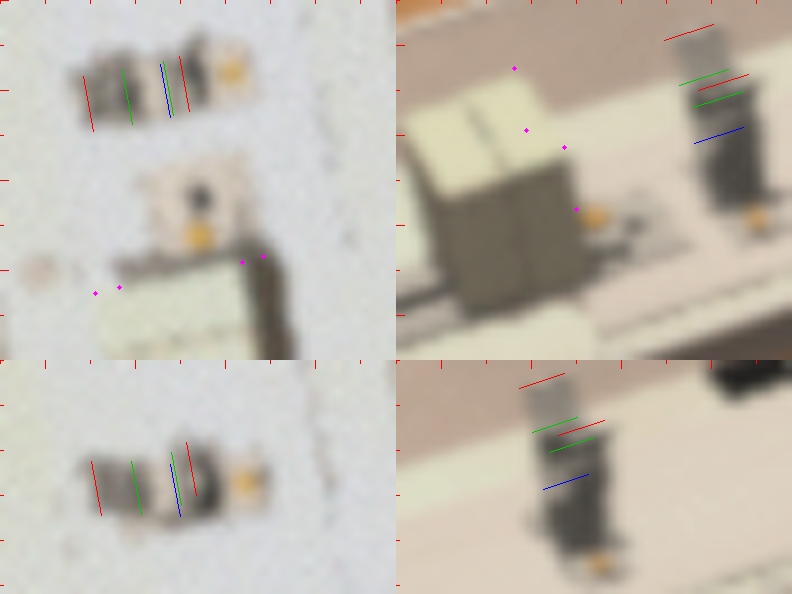

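The overlay agrees with the model: lamp at about (0.555, 0.243) with yaw 11.5°. The clip jaws line up within about 1–2 mm in both views, and the lampholder mouth is at about −105 mm. The tube origin is at about (0.492, −0.183), yaw −3.1°, height ~0.040. Next I'll compute the first move.

```bash
cat > g.py <<'E'
from h import *
import sys
np.set_printoptions(precision=4,suppress=True)
def rel(xyz,head,tilt=0):
    s=get_state();q=s["eef_rot"];M=R.from_quat([q[1],q[2],q[3],q[0]])
    T=R.from_euler("z",head,degrees=True)*R.from_euler("x",180,degrees=True)
    print("t",s["t"],"pos",s["ee_pos"],"head",np.degrees(np.arctan2(M.as_matrix()[1,0],M.as_matrix()[0,0])),"F",s["wrist_force"],"w",s["grip_width"])
    print(" shift",M.as_matrix().T@(np.array(xyz)-s["ee_pos"])," turn",(M.inv()*T).as_rotvec(degrees=True))
E
python3 -c "
from g import *
rel([.492,-.183,.12],-3.1);rel([.492,-.183,.026],-3.1)"
```

```text
t 0.1 pos [ 0.2067 -0.509   0.2303] head 22.10861822662083 F [ 0.3968 -0.3346 -0.7045] w 0.08543589394686703
 shift [ 0.387  -0.1944  0.1107]  turn [-0.1185  0.0316 25.2086]
t 0.1 pos [ 0.2067 -0.509   0.2303] head 22.10861822662083 F [ 0.3968 -0.3346 -0.7045] w 0.08543589394686703
 shift [ 0.387  -0.1942  0.2047]  turn [-0.1185  0.0316 25.2086]
```

Call:
{"op": "arm_command", "data": {
  "series": [
    [[0.1, -0.05, 0.0], [0, 0, 10], 0],
    [[0.2, -0.1, 0.02], [0, 0, 20], 0],
    [[0.3, -0.15, 0.06], [-0.1, 0, 25.2], 0],
    [[0.387, -0.194, 0.11], [-0.1, 0, 25.2], 0],
    [[0.387, -0.194, 0.11], [-0.1, 0, 25.2], 0],
    [[0.387, -0.194, 0.11], [-0.1, 0, 25.2], 0],
    [[0.387, -0.194, 0.11], [-0.1, 0, 25.2], 0],
    [[0.387, -0.194, 0.11], [-0.1, 0, 25.2], 0],
    [[0.387, -0.194, 0.11], [-0.1, 0, 25.2], 0],
    [[0.387, -0.194, 0.11], [-0.1, 0, 25.2], 0],
    [[0.387, -0.194, 0.11], [-0.1, 0, 25.2], 0],
    [[0.387, -0.194, 0.11], [-0.1, 0, 25.2], 0],
    [[0.387, -0.194, 0.11], [-0.1, 0, 25.2], 0],
    [[0.387, -0.194, 0.11], [-0.1, 0, 25.2], 0]
  ]
}}

```text
t: 1.27
ee_pos: [0.4918, -0.1846, 0.1208]
eef_rot: [0.001, 1.0, -0.027, -0.001]
wrist_force: [0.5, -0.5, -0.3]
grip_width: 0.0854
grip_force: 0.0
```

```bash
python3 -c "
from g import *
rel([.492,-.183,.026],-3.1)
cv2.imwrite('pics/s1.png',np.hstack([crop(snapshot('side'),180,270,350,400,2),crop(snapshot('top'),340,220,460,350,3)[:260]]))"
```

```text
t 1.2667 pos [ 0.4918 -0.1846  0.1208] head -3.067769124808217 F [ 0.4804 -0.5227 -0.3041] w 0.08535965982274217
 shift [ 0.0002 -0.0018  0.0948]  turn [0.1286 0.0784 0.0323]
```

Call:
{"op": "arm_command", "data": {
  "series": [
    [[0, -0.001, 0.035], [0, 0, 0], 0],
    [[0, -0.001, 0.07], [0, 0, 0], 0],
    [[0, -0.001, 0.094], [0, 0, 0], 0],
    [[0, -0.001, 0.094], [0, 0, 0], 0],
    [[0, -0.001, 0.094], [0, 0, 0], 0],
    [[0, -0.001, 0.094], [0, 0, 0], 200],
    [[0, -0.001, 0.094], [0, 0, 0], 255],
    [[0, -0.001, 0.094], [0, 0, 0], 255],
    [[0, -0.001, 0.094], [0, 0, 0], 255],
    [[0, -0.001, 0.094], [0, 0, 0], 255],
    [[0, -0.001, 0.094], [0, 0, 0], 255],
    [[0, -0.001, 0.094], [0, 0, 0], 255],
    [[0, -0.001, 0.094], [0, 0, 0], 255],
    [[0, -0.001, 0.094], [0, 0, 0], 255],
    [[0, -0.001, 0.094], [0, 0, 0], 255],
    [[0, -0.001, 0.094], [0, 0, 0], 255]
  ],
  "force": 50
}}

```text
t: 2.7
ee_pos: [0.4932, -0.183, 0.0281]
eef_rot: [0.001, 1.0, -0.027, 0.001]
wrist_force: [-2.1, 1.5, 6.6]
grip_width: 0.0143
grip_force: 48.8
```

Call:
{"op": "arm_command", "data": {
  "series": [
    [[0, 0, -0.02], [0, 0, 0], 255],
    [[0, 0, -0.04], [0, 0, 0], 255],
    [[0, 0, -0.06], [0, 0, 0], 255],
    [[0, 0, -0.08], [0, 0, 0], 255],
    [[0, 0, -0.1], [0, 0, 0], 255],
    [[0, 0, -0.12], [0, 0, 0], 255],
    [[0, 0, -0.12], [0, 0, 0], 255],
    [[0, 0, -0.12], [0, 0, 0], 255],
    [[0, 0, -0.12], [0, 0, 0], 255]
  ]
}}

```text
t: 3.45
ee_pos: [0.4916, -0.183, 0.1461]
eef_rot: [0.001, 1.0, -0.027, -0.001]
wrist_force: [-0.1, 0.8, -1.7]
grip_width: 0.0141
grip_force: 48.9
```

```bash
python3 -c "
from g import *
rel([.577,.2475,.15],11.5)
a=crop(snapshot('side'),170,210,380,360,3);b=crop(snapshot('top'),360,210,440,370,3)
o=np.zeros((480,870,3),np.uint8);o[:a.shape[0],:630]=a;o[:,630:]=b
cv2.imwrite('pics/s2.png',cv2.resize(o,(798,440)))"
```

```text
t 3.45 pos [ 0.4916 -0.183   0.1461] head -3.095941941178341 F [-0.085   0.7619 -1.6947] w 0.01414766768529351
 shift [ 0.062  -0.4345 -0.0046]  turn [  0.0647   0.1113 -14.5959]
```

View pics/s2.png

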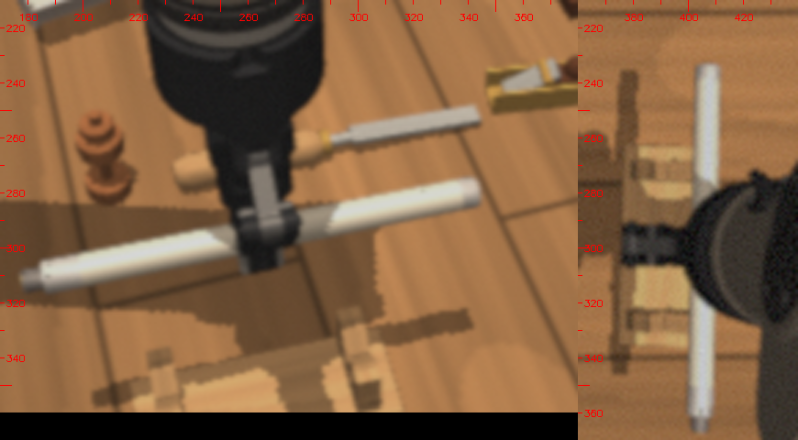

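The tube is held level. In the side view the plug tip is at (179,312.5) and the plain end at (342,280); in the top view they are at (404.3,366.3) and (407.2,233.6).

```bash
python3 -c "
from g import *
a,r=tri((179.1,312.5),(404.3,366.3));b,q=tri((341.9,280.1),(407.2,233.6))
print(a,r,b,q,np.linalg.norm(a-b),(a+b)/2,np.degrees(np.arctan2(b[1]-a[1],b[0]-a[0])),(a-b)[2])
for z in(.155,.16,.165): print(z,[(atz(n,p,z)+atz(n,p2,z))[:2]/2 for n,p,p2 in (('side',(179.1,312.5),(341.9,280.1)),('top',(404.3,366.3),(407.2,233.6)))])
"
```

```text
[ 0.378  -0.1777  0.156 ] [1.6, 1.6] [ 0.6055 -0.1892  0.1543] [0.1, 0.1] 0.22779301483881617 [ 0.4917 -0.1834  0.1551] -2.882723736567501 0.0017169900354513101
0.155 [array([ 0.4924, -0.1835]), array([ 0.4908, -0.1834])]
0.16 [array([ 0.4918, -0.1873]), array([ 0.4909, -0.1823])]
0.165 [array([ 0.4912, -0.1911]), array([ 0.491 , -0.1813])]
```

Call:
{"op": "arm_command", "data": {
  "series": [
    [[0.01, -0.035, 0], [0, 0, -1], 255],
    [[0.015, -0.07, 0], [0, 0, -2], 255],
    [[0.02, -0.11, 0], [0, 0, -4], 255],
    [[0.025, -0.15, 0], [0, 0, -6], 255],
    [[0.03, -0.19, 0], [0, 0, -8], 255],
    [[0.035, -0.23, 0], [0, 0, -10], 255],
    [[0.04, -0.27, 0], [0, 0, -12], 255],
    [[0.05, -0.31, 0], [0, 0, -14], 255],
    [[0.055, -0.35, 0], [0, 0, -14.6], 255],
    [[0.06, -0.38, 0], [0, 0, -14.6], 255],
    [[0.062, -0.41, 0], [0, 0, -14.6], 255],
    [[0.062, -0.4345, 0], [0, 0, -14.6], 255],
    [[0.062, -0.4345, 0], [0, 0, -14.6], 255],
    [[0.062, -0.4345, 0.02], [0, 0, -14.6], 255],
    [[0.062, -0.4345, 0.05], [0, 0, -14.6], 255],
    [[0.062, -0.4345, 0.06], [0, 0, -14.6], 255],
    [[0.062, -0.4345, 0.06], [0, 0, -14.6], 255],
    [[0.062, -0.4345, 0.06], [0, 0, -14.6], 255],
    [[0.062, -0.4345, 0.06], [0, 0, -14.6], 255]
  ]
}}

```text
t: 5.13
ee_pos: [0.5788, 0.2474, 0.0877]
eef_rot: [0.0, 0.995, 0.1, 0.001]
wrist_force: [0.4, 0.6, -1.0]
grip_width: 0.0144
grip_force: 48.9
```

```bash
python3 -c "
from g import *
rel([.577,.2475,.06],11.5)
a=crop(snapshot('side'),160,110,350,220,4);b=crop(snapshot('top'),120,170,240,370,3)
cv2.imwrite('pics/s3.png',np.vstack([np.hstack([cv2.resize(a,(540,313)),np.zeros((313,0,3),np.uint8)])]))
o=np.zeros((440,798,3),np.uint8);a=cv2.resize(a,(534,309));o[:309,:534]=a;b=cv2.resize(b,(264,440));o[:,534:]=b
cv2.imwrite('pics/s3.png',o)"
```

```text
t 5.1333 pos [0.5788 0.2474 0.0877] head 11.4792853675745 F [ 0.4059  0.6262 -1.0085] w 0.014406153146530468
 shift [-0.0018 -0.0004  0.0277]  turn [ 0.0658 -0.1045 -0.0208]
```

View pics/s3.png

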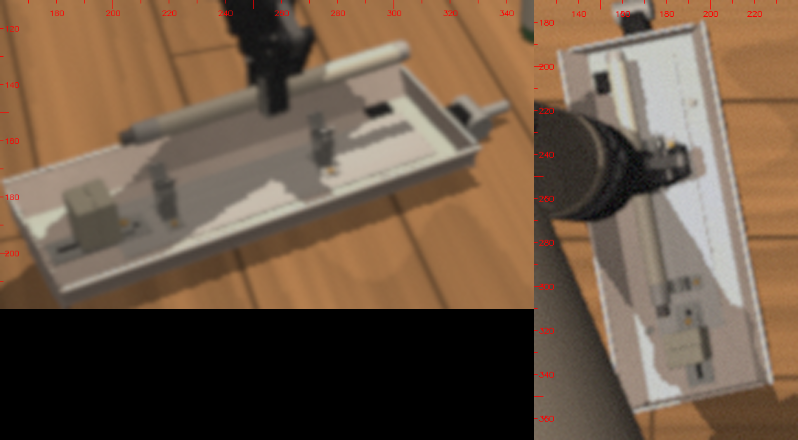

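In the side view the tube is above the tray, tip at (204.5,159) and plain end at (304,127). In the top view the tip is at (178.6,312) and the plain end at (157,193). I'll use these to check the hand-eye bias at this spot.

```bash
python3 -c "
from g import *
A=((204.5,159.1),(178.6,312.3));B=((303.8,127.1),(156.8,192.7))
a,r=tri(*A);b,q=tri(*B)
print(a,r,b,q,np.linalg.norm(a-b),(a+b)/2,np.degrees(np.arctan2(b[1]-a[1],b[0]-a[0])))
u=np.array([np.cos(np.radians(11.5)),np.sin(np.radians(11.5)),0])
o=np.array([.5788,.2474,.0997])
for e,P in((-.115,A),(.115,B)):
  for i,n in enumerate(('side','top')): print(n,'pred',proj(n,o+e*u),'seen',P[i])
"
```

```text
[0.47   0.2265 0.0956] [1.5, 1.5] [0.6926 0.2716 0.0974] [0.8, 0.8] 0.2270898379350131 [0.5813 0.249  0.0965] 11.446150138822423
side pred [201.5914 158.4047] seen (204.5, 159.1)
top pred [179.1678 313.708 ] seen (178.6, 312.3)
side pred [303.8408 126.5101] seen (303.8, 127.1)
top pred [156.9674 193.4226] seen (156.8, 192.7)
```

Call:
{"op": "arm_command", "data": {
  "series": [
    [[-0.003, 0, 0.01], [0, 0, 0], 255],
    [[-0.003, 0, 0.02], [0, 0, 0], 255],
    [[-0.003, 0, 0.028], [0, 0, 0], 255],
    [[-0.003, 0, 0.031], [0, 0, 0], 255],
    [[-0.003, 0, 0.033], [0, 0, 0], 255],
    [[-0.003, 0, 0.035], [0, 0, 0], 255],
    [[-0.003, 0, 0.036], [0, 0, 0], 255],
    [[-0.003, 0, 0.037], [0, 0, 0], 255],
    [[-0.003, 0, 0.038], [0, 0, 0], 255],
    [[-0.003, 0, 0.039], [0, 0, 0], 255],
    [[-0.003, 0, 0.04], [0, 0, 0], 255],
    [[-0.003, 0, 0.04], [0, 0, 0], 255],
    [[-0.003, 0, 0.04], [0, 0, 0], 255]
  ]
}}

```text
t: 6.32
ee_pos: [0.575, 0.2466, 0.0466]
eef_rot: [0.001, 0.995, 0.1, 0.0]
wrist_force: [-0.9, 0.4, -0.7]
grip_width: 0.014
grip_force: 48.9
```

Call:
{"op": "arm_command", "data": {
  "series": [
    [[0, 0, 0.001], [0, 0, 0], 255],
    [[0, 0, 0.002], [0, 0, 0], 255],
    [[0, 0, 0.003], [0, 0, 0], 255],
    [[0, 0, 0.004], [0, 0, 0], 255],
    [[0, 0, 0.004], [0, 0, 0], 255],
    [[0, 0, 0.004], [0, 0, 0], 255]
  ]
}}

```text
t: 6.82
ee_pos: [0.5757, 0.2472, 0.0444]
eef_rot: [0.001, 0.995, 0.1, 0.001]
wrist_force: [-1.8, -0.8, 7.4]
grip_width: 0.0142
grip_force: 49.7
```

Call:
{"op": "arm_command", "data": {
  "series": [
    [[0, 0, 0.001], [0, 0, 0], 255],
    [[0, 0, 0.002], [0, 0, 0], 255],
    [[0, 0, 0.002], [0, 0, 0], 255]
  ]
}}

```text
t: 7.07
ee_pos: [0.5762, 0.2474, 0.0431]
eef_rot: [0.0, 0.995, 0.1, 0.002]
wrist_force: [-1.1, -0.9, 8.9]
grip_width: 0.014
grip_force: 49.9
```

Call:
{"op": "arm_command", "data": {
  "series": [
    [[0, 0, 0.001], [0, 0, 0], 255],
    [[0, 0, 0.002], [0, 0, 0], 255],
    [[0, 0, 0.002], [0, 0, 0], 255]
  ]
}}

```text
t: 7.32
ee_pos: [0.5765, 0.2474, 0.0413]
eef_rot: [0.0, 0.995, 0.1, 0.002]
wrist_force: [-1.3, -0.9, 9.8]
grip_width: 0.0139
grip_force: 50.0
```

Call:
{"op": "arm_command", "data": {
  "series": [
    [[0, 0, 0.001], [0, 0, 0], 255],
    [[0, 0, 0.002], [0, 0, 0], 255],
    [[0, 0, 0.003], [0, 0, 0], 255],
    [[0, 0, 0.003], [0, 0, 0], 255]
  ]
}}

```text
t: 7.65
ee_pos: [0.577, 0.2472, 0.0375]
eef_rot: [0.0, 0.995, 0.1, 0.002]
wrist_force: [1.8, 0.5, 3.6]
grip_width: 0.0139
grip_force: 49.5
```

Call:
{"op": "arm_command", "data": {
  "series": [
    [[0, 0, 0.001], [0, 0, 0], 255],
    [[0, 0, 0.002], [0, 0, 0], 255],
    [[0, 0, 0.002], [0, 0, 0], 255]
  ]
}}

```text
t: 7.9
ee_pos: [0.5768, 0.2471, 0.0349]
eef_rot: [0.0, 0.995, 0.1, 0.002]
wrist_force: [1.9, 0.9, 6.3]
grip_width: 0.0141
grip_force: 49.9
```

Call:
{"op": "arm_command", "data": {
  "series": [
    [[0, 0, -0.002], [0, 0, 0], 135],
    [[0, 0, -0.003], [0, 0, 0], 135],
    [[0, 0, -0.004], [0, 0, 0], 135],
    [[0, 0, -0.004], [0, 0, 0], 135],
    [[0, 0, -0.006], [0, 0, 0], 135],
    [[-0.015, 0, -0.008], [0, 0, 0], 135],
    [[-0.03, 0, -0.009], [0, 0, 0], 135],
    [[-0.045, 0, -0.01], [0, 0, 0], 135],
    [[-0.06, 0, -0.01], [0, 0, 0], 135],
    [[-0.062, 0, -0.01], [0, 0, 0], 135],
    [[-0.062, 0, -0.01], [0, 0, 0], 135],
    [[-0.062, 0, -0.01], [0, 0, 0], 135]
  ]
}}

```text
t: 8.9
ee_pos: [0.5151, 0.2343, 0.0437]
eef_rot: [0.001, 0.995, 0.1, 0.001]
wrist_force: [-0.4, -0.6, 0.1]
grip_width: 0.0401
grip_force: 0.0
```

```bash
python3 -c "
from g import *
rel([.577,.2475,.06],11.5)
a=crop(snapshot('side'),170,115,330,210,5);cv2.imwrite('pics/s4.png',a)"
```

```text
t 8.9 pos [0.5151 0.2343 0.0437] head 11.498016035937264 F [-0.414  -0.562   0.1308] w 0.04008536269470226
 shift [ 0.0633 -0.0006 -0.0162]  turn [ 0.0951 -0.0627 -0.002 ]
```

View pics/s4.png

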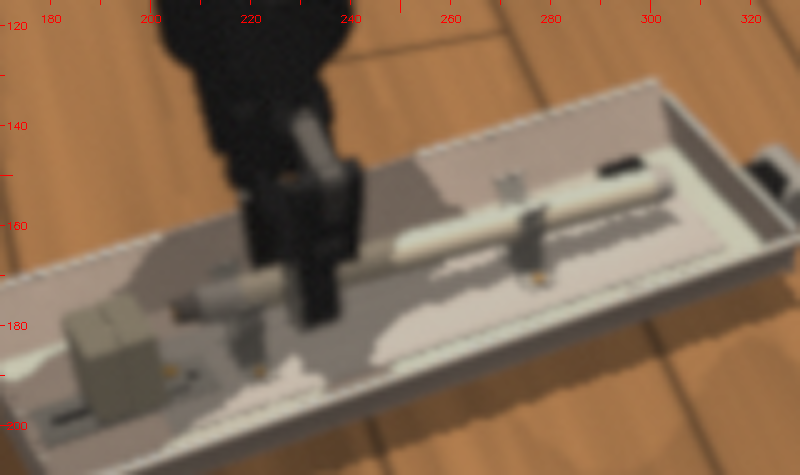

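The far end is seated in its clip. The near end rides on the near clip's mouth, with the plug tip at about (205,177), clear of the lampholder. Next I'll grip here and press.

Call:
{"op": "arm_command", "data": {
  "series": [
    [[0, 0, 0], [0, 0, 0], 255],
    [[0, 0, 0], [0, 0, 0], 255],
    [[0, 0, 0], [0, 0, 0], 255],
    [[0, 0, 0], [0, 0, 0], 255],
    [[0, 0, 0], [0, 0, 0], 255],
    [[0, 0, 0], [0, 0, 0], 255],
    [[0, 0, 0.001], [0, 0, 0], 255],
    [[0, 0, 0.002], [0, 0, 0], 255],
    [[0, 0, 0.003], [0, 0, 0], 255],
    [[0, 0, 0.003], [0, 0, 0], 255]
  ],
  "force": 50
}}

```text
t: 9.78
ee_pos: [0.5149, 0.2345, 0.0415]
eef_rot: [0.001, 0.995, 0.1, 0.001]
wrist_force: [0.5, -0.2, 4.4]
grip_width: 0.0139
grip_force: 49.2
```

Call:
{"op": "arm_command", "data": {
  "series": [
    [[0, 0, 0.001], [0, 0, 0], 255],
    [[0, 0, 0.002], [0, 0, 0], 255],
    [[0, 0, 0.003], [0, 0, 0], 255],
    [[0, 0, 0.003], [0, 0, 0], 255]
  ]
}}

```text
t: 10.12
ee_pos: [0.5145, 0.2344, 0.0377]
eef_rot: [0.001, 0.995, 0.1, 0.0]
wrist_force: [-0.1, 0.9, 3.1]
grip_width: 0.014
grip_force: 49.0
```

Call:
{"op": "arm_command", "data": {
  "series": [
    [[0, 0, 0.001], [0, 0, 0], 255],
    [[0, 0, 0.002], [0, 0, 0], 255],
    [[0, 0, 0.002], [0, 0, 0], 255]
  ]
}}

```text
t: 10.37
ee_pos: [0.5144, 0.2344, 0.0364]
eef_rot: [0.001, 0.995, 0.1, 0.0]
wrist_force: [-1.3, -1.4, 7.2]
grip_width: 0.0139
grip_force: 49.6
```

Call:
{"op": "arm_command", "data": {
  "series": [
    [[0, 0, 0.001], [0, 0, 0], 255],
    [[0, 0, 0.002], [0, 0, 0], 255],
    [[0, 0, 0.002], [0, 0, 0], 255]
  ]
}}

```text
t: 10.62
ee_pos: [0.5145, 0.2345, 0.0363]
eef_rot: [0.001, 0.995, 0.1, 0.001]
wrist_force: [-5.4, -2.6, 17.3]
grip_width: 0.0142
grip_force: 50.7
```

Call:
{"op": "arm_command", "data": {
  "series": [
    [[0, 0, -0.003], [0, 0, 0], 255],
    [[0, 0, -0.003], [0, 0, 0], 135],
    [[0, 0, -0.003], [0, 0, 0], 135],
    [[0, 0, -0.003], [0, 0, 0], 135],
    [[0, 0, -0.004], [0, 0, 0], 135],
    [[0.02, 0, -0.004], [0, 0, 0], 135],
    [[0.04, 0, -0.004], [0, 0, 0], 135],
    [[0.06, 0, -0.004], [0, 0, 0], 135],
    [[0.075, 0, -0.004], [0, 0, 0], 135],
    [[0.08, 0, -0.004], [0, 0, 0], 135],
    [[0.08, 0, -0.004], [0, 0, 0], 255],
    [[0.08, 0, -0.004], [0, 0, 0], 255],
    [[0.08, 0, -0.004], [0, 0, 0], 255],
    [[0.08, 0, -0.004], [0, 0, 0], 255],
    [[0.08, 0, -0.004], [0, 0, 0], 255],
    [[0.08, 0, -0.004], [0, 0, 0], 255]
  ]
}}

```text
t: 11.95
ee_pos: [0.5915, 0.2501, 0.0372]
eef_rot: [0.001, 0.995, 0.101, -0.001]
wrist_force: [0.3, 0.7, -1.3]
grip_width: 0.0138
grip_force: 48.8
```

Call:
{"op": "arm_command", "data": {
  "series": [
    [[0, 0, 0.001], [0, 0, 0], 255],
    [[0, 0, 0.002], [0, 0, 0], 255],
    [[0, 0, 0.002], [0, 0, 0], 255]
  ]
}}

```text
t: 12.2
ee_pos: [0.5915, 0.2501, 0.037]
eef_rot: [0.001, 0.995, 0.1, -0.001]
wrist_force: [-4.2, -0.9, 6.6]
grip_width: 0.0137
grip_force: 49.8
```

Call:
{"op": "arm_command", "data": {
  "series": [
    [[0, 0, 0.001], [0, 0, 0], 255],
    [[0, 0, 0.002], [0, 0, 0], 255],
    [[0, 0, 0.002], [0, 0, 0], 255]
  ]
}}

```text
t: 12.45
ee_pos: [0.5916, 0.2502, 0.0369]
eef_rot: [0.001, 0.995, 0.1, -0.001]
wrist_force: [-6.6, -3.2, 14.5]
grip_width: 0.014
grip_force: 50.6
```

Call:
{"op": "arm_command", "data": {
  "series": [
    [[0, 0, -0.003], [0, 0, 0], 255],
    [[0, 0, -0.004], [0, 0, 0], 255],
    [[-0.001, 0, -0.004], [0, 0, 0], 255],
    [[-0.002, 0, -0.004], [0, 0, 0], 255],
    [[-0.003, 0, -0.004], [0, 0, 0], 255],
    [[-0.004, 0, -0.004], [0, 0, 0], 255],
    [[-0.005, 0, -0.004], [0, 0, 0], 255],
    [[-0.006, 0, -0.004], [0, 0, 0], 255],
    [[-0.007, 0, -0.004], [0, 0, 0], 255],
    [[-0.008, 0, -0.004], [0, 0, 0], 255],
    [[-0.009, 0, -0.004], [0, 0, 0], 255],
    [[-0.01, 0, -0.004], [0, 0, 0], 255],
    [[-0.01, 0, -0.004], [0, 0, 0], 255]
  ]
}}

```text
t: 13.53
ee_pos: [0.5851, 0.2486, 0.0378]
eef_rot: [0.0, 0.995, 0.1, 0.002]
wrist_force: [4.7, 1.8, -5.0]
grip_width: 0.014
grip_force: 49.0
```

Call:
{"op": "arm_command", "data": {
  "series": [
    [[-0.001, 0, 0], [0, 0, 0], 255],
    [[-0.002, 0, 0], [0, 0, 0], 255],
    [[-0.003, 0, 0], [0, 0, 0], 255],
    [[-0.004, 0, 0], [0, 0, 0], 255],
    [[-0.005, 0, 0], [0, 0, 0], 255],
    [[-0.005, 0, 0], [0, 0, 0], 255]
  ]
}}

```text
t: 14.03
ee_pos: [0.5797, 0.2475, 0.0378]
eef_rot: [0.0, 0.995, 0.1, 0.002]
wrist_force: [5.0, 2.4, -4.7]
grip_width: 0.0139
grip_force: 49.0
```

Call:
{"op": "arm_command", "data": {
  "series": [
    [[-0.001, 0, 0.001], [0, 0, 0], 255],
    [[-0.002, 0, 0.001], [0, 0, 0], 255],
    [[-0.003, 0, 0.001], [0, 0, 0], 255],
    [[-0.004, 0, 0.001], [0, 0, 0], 255],
    [[-0.005, 0, 0.001], [0, 0, 0], 255],
    [[-0.005, 0, 0.001], [0, 0, 0], 255]
  ]
}}

```text
t: 14.53
ee_pos: [0.5749, 0.2467, 0.0373]
eef_rot: [0.0, 0.995, 0.1, 0.002]
wrist_force: [6.0, 2.3, -3.1]
grip_width: 0.0139
grip_force: 49.2
```

Call:
{"op": "arm_command", "data": {
  "series": [
    [[-0.001, 0, 0], [0, 0, 0], 255],
    [[-0.002, 0, 0], [0, 0, 0], 255],
    [[-0.003, 0, 0], [0, 0, 0], 255],
    [[-0.003, 0, 0], [0, 0, 0], 255]
  ]
}}

```text
t: 14.87
ee_pos: [0.5725, 0.2462, 0.0374]
eef_rot: [0.0, 0.995, 0.1, 0.003]
wrist_force: [6.4, 3.0, -3.9]
grip_width: 0.0138
grip_force: 49.1
```

Call:
{"op": "arm_command", "data": {
  "series": [
    [[-0.001, 0, 0], [0, 0, 0], 255],
    [[-0.002, 0, 0], [0, 0, 0], 255],
    [[-0.002, 0, 0], [0, 0, 0], 255]
  ]
}}

```text
t: 15.12
ee_pos: [0.5709, 0.2458, 0.0374]
eef_rot: [0.0, 0.995, 0.1, 0.003]
wrist_force: [6.5, 2.3, -5.2]
grip_width: 0.0143
grip_force: 49.1
```

Call:
{"op": "arm_command", "data": {
  "series": [
    [[-0.001, 0, 0], [0, 0, 0], 255],
    [[-0.002, 0, 0], [0, 0, 0], 255],
    [[-0.002, 0, 0], [0, 0, 0], 255]
  ]
}}

```text
t: 15.37
ee_pos: [0.5695, 0.2455, 0.0375]
eef_rot: [-0.0, 0.995, 0.1, 0.004]
wrist_force: [7.6, 1.8, -5.3]
grip_width: 0.0142
grip_force: 49.1
```

Call:
{"op": "arm_command", "data": {
  "series": [
    [[-0.001, 0, 0.001], [0, 0, 0], 255],
    [[-0.002, 0, 0.001], [0, 0, 0], 255],
    [[-0.002, 0, 0.001], [0, 0, 0], 255]
  ]
}}

```text
t: 15.62
ee_pos: [0.5693, 0.2455, 0.0373]
eef_rot: [-0.001, 0.995, 0.1, 0.005]
wrist_force: [10.0, 2.5, -5.5]
grip_width: 0.0139
grip_force: 49.1
```

Call:
{"op": "arm_command", "data": {
  "series": [
    [[-0.001, 0, 0], [0, 0, 0], 255],
    [[-0.002, 0, 0], [0, 0, 0], 255],
    [[-0.002, 0, 0], [0, 0, 0], 255]
  ]
}}

```text
t: 15.87
ee_pos: [0.569, 0.2453, 0.0375]
eef_rot: [-0.001, 0.995, 0.1, 0.007]
wrist_force: [12.6, 4.3, -6.7]
grip_width: 0.0138
grip_force: 48.9
```

Call:
{"op": "arm_command", "data": {
  "series": [
    [[0.002, 0, 0], [0, 0, 0], 255],
    [[0.002, 0, 0], [0, 0, 0], 120],
    [[0.002, 0, 0], [0, 0, 0], 120],
    [[0.002, 0, 0], [0, 0, 0], 120],
    [[0.002, 0, 0], [0, 0, 0], 120],
    [[0.002, 0, 0], [0, 0, 0], 120],
    [[0.002, 0, -0.015], [0, 0, 0], 120],
    [[0.002, 0, -0.045], [0, 0, 0], 120],
    [[0.002, 0, -0.08], [0, 0, 0], 120],
    [[0.002, 0.04, -0.12], [0, 0, 0], 120],
    [[0.002, 0.08, -0.15], [0, 0, 0], 120],
    [[0.002, 0.12, -0.15], [0, 0, 0], 120],
    [[0.002, 0.16, -0.15], [0, 0, 0], 120],
    [[0.002, 0.2, -0.15], [0, 0, 0], 120],
    [[0.002, 0.24, -0.15], [0, 0, 0], 120],
    [[0.002, 0.24, -0.15], [0, 0, 0], 120]
  ]
}}

```text
t: 17.2
ee_pos: [0.6127, -0.0017, 0.1859]
eef_rot: [0.005, 0.996, 0.094, -0.0]
wrist_force: [0.3, -1.4, -1.3]
grip_width: 0.045
grip_force: 0.0
```

```bash
python3 -c "
from g import *
rel([.577,.2475,.06],11.5)
s=snapshot('side');t=snapshot('top')
cv2.imwrite('pics/sideF.png',s[:,:,::-1]);cv2.imwrite('pics/topF.png',t[:,:,::-1])
a=crop(s,175,120,310,210,4);b=crop(t,145,190,215,350,3);c=crop(s,182,160,222,200,5)
o=np.zeros((600,760,3),np.uint8);o[:360,:540]=a;o[:480,545:755]=b;o[365:565,:200]=c
c=crop(t,172,295,207,335,6);o[360:600,300:510]=c
cv2.imwrite('pics/fin.png',o)"
```

```text
t 17.2 pos [ 0.6127 -0.0017  0.1859] head 10.830120677901068 F [ 0.335  -1.4368 -1.2739] w 0.04499140031318337
 shift [ 0.0119 -0.2526  0.1235]  turn [ 0.5485  0.0828 -0.6695]
```

View pics/fin.png

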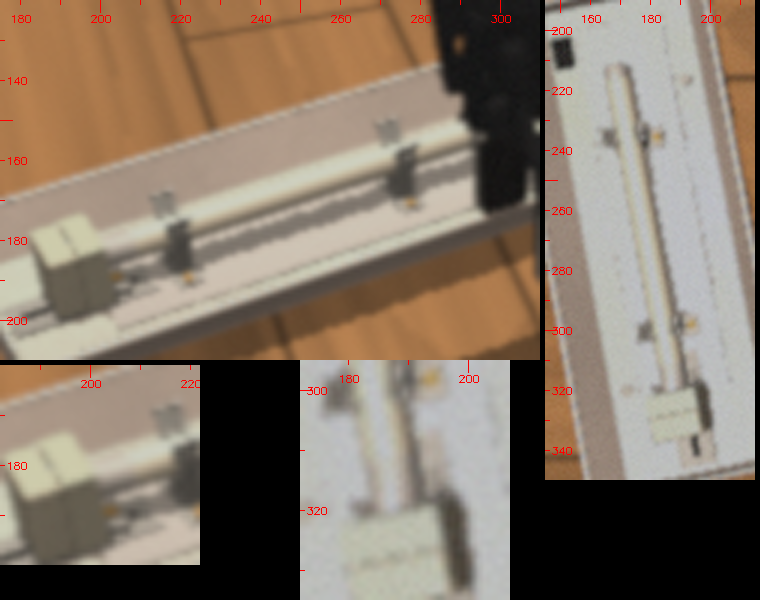

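The tube lies level in both clips. Its cap meets the lampholder block at about top (185,319) with no dark plug showing, and the plain end is at top (169,212). I'll check this numerically.

```bash
python3 -c "
from g import *
u=np.array([np.cos(np.radians(11.5)),np.sin(np.radians(11.5))]);c=np.array([.5553,.243])
L=lambda n,p,z:[(atz(n,p,z)[:2]-c)@u,(atz(n,p,z)[:2]-c)@[-u[1],u[0]]]
print('plain',L('top',(169,212.3),.044))
for z in(.052,.06):print('mouth edge',L('top',(180.3,320),z),L('top',(195.3,318.3),z))
rel([.586,.2490,.1],11.5)
rel([.586,.2490,.038],11.5)
"
```

```text
plain [np.float64(0.11135439517762612), np.float64(-0.0011509639839673604)]
mouth edge [np.float64(-0.10335552142411947), np.float64(0.013319664394124428)] [np.float64(-0.1062000409308376), np.float64(-0.01574187616649824)]
mouth edge [np.float64(-0.10326631587072405), np.float64(0.01103187645643823)] [np.float64(-0.10608554899450073), np.float64(-0.017771321265701936)]
t 17.3 pos [0.6122 0.0028 0.1855] head 10.96285774861126 F [ 0.296   0.123  -0.7246] w 0.045132392894250174
 shift [ 0.0213 -0.2471  0.0842]  turn [ 0.3002  0.1011 -0.5369]
t 17.3 pos [0.6122 0.0028 0.1855] head 10.96285774861126 F [ 0.296   0.123  -0.7246] w 0.045132392894250174
 shift [ 0.0214 -0.2474  0.1462]  turn [ 0.3002  0.1011 -0.5369]
```

Call:
{"op": "arm_command", "data": {
  "series": [
    [[0, -0.04, 0], [0.3, 0.1, -0.5], 120],
    [[0, -0.08, 0], [0.3, 0.1, -0.5], 120],
    [[-0.005, -0.12, 0], [0.3, 0.1, -0.5], 120],
    [[-0.01, -0.16, 0], [0.3, 0.1, -0.5], 120],
    [[-0.0115, -0.2, 0.02], [0.3, 0.1, -0.5], 120],
    [[-0.0115, -0.23, 0.04], [0.3, 0.1, -0.5], 120],
    [[-0.0115, -0.247, 0.06], [0.3, 0.1, -0.5], 120],
    [[-0.0115, -0.247, 0.084], [0.3, 0.1, -0.5], 120],
    [[-0.0115, -0.247, 0.084], [0.3, 0.1, -0.5], 120],
    [[-0.0115, -0.247, 0.084], [0.3, 0.1, -0.5], 120],
    [[-0.0115, -0.247, 0.084], [0.3, 0.1, -0.5], 120]
  ]
}}

```text
t: 18.22
ee_pos: [0.5522, 0.2491, 0.1027]
eef_rot: [-0.002, 0.995, 0.104, 0.001]
wrist_force: [0.7, -0.6, 0.8]
grip_width: 0.0447
grip_force: 0.0
```

```bash
python3 -c "
from g import *
rel([.554,.242,.038],11.5)"
```

```text
t 18.2167 pos [0.5522 0.2491 0.1027] head 11.97634033755013 F [ 0.6992 -0.6043  0.821 ] w 0.04474516413497576
 shift [0.0001 0.0076 0.0647]  turn [-0.2016 -0.1739  0.4766]
```

Call:
{"op": "arm_command", "data": {
  "series": [
    [[0, 0.006, 0.015], [-0.2, -0.2, 0.5], 120],
    [[0, 0.006, 0.025], [-0.2, -0.2, 0.5], 120],
    [[0, 0.006, 0.025], [-0.2, -0.2, 0.5], 120],
    [[0, 0.006, 0.025], [-0.2, -0.2, 0.5], 120],
    [[0, 0.006, 0.025], [-0.2, -0.2, 0.5], 120],
    [[0, 0.006, 0.025], [-0.2, -0.2, 0.5], 120]
  ]
}}

```text
t: 18.72
ee_pos: [0.5534, 0.2438, 0.0776]
eef_rot: [-0.0, 0.995, 0.1, -0.0]
wrist_force: [-0.1, -0.2, 0.0]
grip_width: 0.0452
grip_force: 0.0
```

```bash
python3 -c "
from g import *
rel([.554,.242,.038],11.5)"
```

```text
t 18.7167 pos [0.5534 0.2438 0.0776] head 11.507540670694116 F [-0.1338 -0.2174  0.0335] w 0.045199413596588925
 shift [0.0002 0.0019 0.0396]  turn [-0.0406  0.0027  0.0075]
```

Call:
{"op": "arm_command", "data": {
  "series": [
    [[0, 0.0015, 0.015], [0, 0, 0], 120],
    [[0, 0.0015, 0.03], [0, 0, 0], 120],
    [[0, 0.0015, 0.039], [0, 0, 0], 120],
    [[0, 0.0015, 0.039], [0, 0, 0], 120],
    [[0, 0.0015, 0.039], [0, 0, 0], 120],
    [[0, 0.0015, 0.039], [0, 0, 0], 255],
    [[0, 0.0015, 0.039], [0, 0, 0], 255],
    [[0, 0.0015, 0.039], [0, 0, 0], 255],
    [[0, 0.0015, 0.039], [0, 0, 0], 255],
    [[0, 0.0015, 0.039], [0, 0, 0], 255],
    [[0, 0.0015, 0.039], [0, 0, 0], 255],
    [[0, 0.0015, 0.039], [0, 0, 0], 255]
  ]
}}

```text
t: 19.72
ee_pos: [0.5539, 0.2425, 0.0388]
eef_rot: [-0.0, 0.995, 0.1, 0.0]
wrist_force: [-0.9, 0.2, 6.0]
grip_width: 0.0137
grip_force: 49.1
```

Call:
{"op": "arm_command", "data": {
  "series": [
    [[0, 0, 0.001], [0, 0, 0], 255],
    [[0, 0, 0.002], [0, 0, 0], 255],
    [[0, 0, 0.003], [0, 0, 0], 255],
    [[0, 0, 0.003], [0, 0, 0], 255]
  ]
}}

```text
t: 20.05
ee_pos: [0.554, 0.2425, 0.0386]
eef_rot: [-0.0, 0.995, 0.1, 0.001]
wrist_force: [-5.4, -2.1, 19.6]
grip_width: 0.0139
grip_force: 50.6
```

Call:
{"op": "arm_command", "data": {
  "series": [
    [[0, 0, -0.003], [0, 0, 0], 255],
    [[-0.002, 0, -0.003], [0, 0, 0], 255],
    [[-0.004, 0, -0.003], [0, 0, 0], 255],
    [[-0.006, 0, -0.003], [0, 0, 0], 255],
    [[-0.006, 0, -0.003], [0, 0, 0], 255]
  ]
}}

```text
t: 20.47
ee_pos: [0.5536, 0.2423, 0.039]
eef_rot: [-0.002, 0.995, 0.1, 0.006]
wrist_force: [10.2, 3.4, -1.9]
grip_width: 0.0136
grip_force: 49.3
```

Call:
{"op": "arm_command", "data": {
  "series": [
    [[-0.001, 0, 0], [0, 0, 0], 255],
    [[-0.002, 0, 0], [0, 0, 0], 255],
    [[-0.002, 0, 0], [0, 0, 0], 255]
  ]
}}

```text
t: 20.72
ee_pos: [0.5533, 0.2422, 0.0391]
eef_rot: [-0.003, 0.995, 0.1, 0.008]
wrist_force: [13.2, 4.6, -3.4]
grip_width: 0.0139
grip_force: 49.0
```

It doesn't move under 14 N, so the plug is home. Now I'll relax the grip, release and back away.

Call:
{"op": "arm_command", "data": {
  "series": [
    [[0.003, 0, 0], [0, 0, 0], 255],
    [[0.004, 0, 0], [0, 0, 0], 120],
    [[0.004, 0, 0], [0, 0, 0], 120],
    [[0.004, 0, 0], [0, 0, 0], 120],
    [[0.004, 0, 0], [0, 0, 0], 120],
    [[0.004, 0, 0], [0, 0, 0], 120],
    [[0.004, 0, 0], [0, 0, 0], 120],
    [[0.004, 0, -0.015], [0, 0, 0], 120],
    [[0.004, 0, -0.045], [0, 0, 0], 120],
    [[0.004, 0, -0.08], [0, 0, 0], 120],
    [[0.004, 0, -0.12], [0, 0, 0], 120],
    [[0.004, 0, -0.15], [0, 0, 0], 120],
    [[0.004, 0, -0.15], [0, 0, 0], 120],
    [[0.004, 0, -0.15], [0, 0, 0], 120],
    [[0.004, 0, -0.15], [0, 0, 0], 120]
  ]
}}

```text
t: 21.97
ee_pos: [0.5488, 0.2407, 0.1869]
eef_rot: [0.0, 0.995, 0.1, -0.001]
wrist_force: [0.6, -0.1, -0.9]
grip_width: 0.0452
grip_force: 0.0
```

```bash
python3 -c "
from g import *
a=cv2.imread('pics/topF.png')[200:345,150:215].astype(int);b=snapshot('top')[200:345,150:215,::-1].astype(int)
print('plain end row diff',abs(a-b)[8:20,12:26].mean())
s=get_state();print(s['t'],s['ee_pos'],s['grip_width'],s['wrist_force'])
print(job_done())"
```

```text
plain end row diff 6.646825396825397
22.0167 [0.5484 0.2404 0.186 ] 0.045450133867739856 [-0.2719  0.6979  0.125 ]
the job is handed in; nothing more can be done
None
```

The tube was pressed to the bottom of both clips, then slid until its plug stopped home in the lampholder; it did not move when re-pressed at about 20 N or pushed at 14 N. I then let go, backed the arm clear and handed the job in at 22 s.

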